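Slide a glass sample under the sprung clips of the viewing stand

ROBOT

A 6-joint arm with a two-finger parallel gripper is mounted at the origin on the work surface. World frame = base frame: x ahead of the robot, y to its left, z up, the work surface at z = 0. Lengths are in mm, angles in rad, forces in N, time in s.
With the tool pointing down it reaches from about 350 to 975 mm from the base axis. Payload 7.1 kg.
Tool frame: the origin (TCP) lies at the very end of the fingers, on their centre line; the grasp point (between the pads) lies 19 mm behind it; z points along the fingers, y is the line along which they close (so a half turn about z gives the same grasp; the last joint's range is limited). The gripper opens to 88 mm and grips with 3 to 60 N. Pads are 20 mm wide; open, the fingers measure 115 mm over their backs; the gripper's body (75 mm by 178 mm) begins 61 mm behind the grasp point.
Start: joints at [-1.248, 0.423, 1.63, -0, 1.089, -0.019], TCP at [209.507, -588.822, 222.675] pointing down, gripper open.
Joint ranges: [-3, 3], [-0.9, 2.11], [0.09, 2.58], [-1.31, 4.45], [0.11, 2.69], [-2.54, 2.54]. Speed limits (rad/s): [2.39, 2.39, 3.01, 3.14, 3.14, 3.14].

INTERFACE

Orientations are given as a rotation vector (axis times angle).
In Python, from workcell import ctrl gives the robot as it stands. The module is installed in compiled form; this text tells all that it offers.
- The arm moves only by the shell command python3 -m inch 'ROWS'. ROWS is JSON, a list of rows, each a list of 7 numbers: the shift along the tool's x, y, z scaled (see below), then the turn, a rotation vector about the tool's x, y, z scaled (see below), then the closure, from -1 (fully open) to 1 (shut). In form: [[tx, ty, tz, wx, wy, wz, hand], ...]. A call has 1 to 10 rows; each row is the pose to reach, as a shift and turn from the pose commanded when the call began, along the tool's axes at that moment; what a row does not reach only later rows make up. The controller multiplies each number of a shift by 0.15 m and each number of a turn by pi/4 rad. A row lasts 1/8 s, in which the tool goes at most 62.5 mm and 10.7 degrees, less where a joint would pass 70% of its speed; a pose out of reach is approached as far as the arm can. A call with a number of a shift or a turn outside -1 to 1 is refused whole. A call with a gripper value outside its range is refused whole. The fingers move at their own pace and stop on an object; the grip force is fixed at half the most. Time passes only in rows, so rows that repeat a pose let the fingers close. It gives the time, the measured TCP pose, the force, the opening and the grip force at its end, in the units of the state.
- ctrl.get_obs(): the state, without advancing time (a new reading comes with each control period).
- ctrl.get_image(name): name is "side" or "top" or "wrist"; returns the picture (480x640x3 uint8, red, green, blue); there is no depth.
- ctrl.camera_params(name): a dict with "vfov" (degrees; the focal length in pixels is half the picture's height over the tangent of half this angle, whatever the lens; pixels are square), "cx", "cy" (the principal point, pixels), "eye" and "attitude" of the camera in the world; the wrist camera has in their place "tool_from_camera" (4x4, takes a point from camera to tool coordinates, whose origin is the TCP and whose axes are the flange's). Camera axes: x right, y up, looking along -z (the intrinsics and any distortion apply to the point x, -y, -z); pixel columns grow to the right and rows downward; lengths in mm; the calibration is good to about 2 mm. A picture is of the moment at which its call begins: read the wrist's pose just before it. camera_params takes no time and is no camera call.
- ctrl.close_job(): hands the job in; it is judged then, once.
The state is a dict: "t": time; "qpos": joint angles; "qvel": joint speeds; "joint_torque": joint torques, N m; "ee_pos": TCP position; "orientation": TCP orientation; "ft_force": force on the tool from outside, world axes, zero at the start; "moment": the same for the moment, N m; "width": finger opening in mm; "grasp_force": force on a finger pad.
Only numpy, scipy, OpenCV 4.12 (cv2) and the standard library are available. Lean on these libraries where they do the work, as an engineer would, in place of code of your own. Each camera call takes 0.05 s, during which the arm holds its last target. There are 200 camera calls.

TASK

Take the narrower of the two glass sample slides by its black grip and slide it, bar end first, up the sloping viewing stand between the side rails and under both sprung clips, until the clips have snapped down behind its front bar and the bar is fully home against the stop. Let go of it there, and leave the wider slide, the clay temple model, the paint can and the brush where they are.

Things in the scene. Friction and masses are not known exactly. Their poses are not given: they have to be found in the camera images.
- slide: Narrow glass sample slide: clear glass 64 wide, 5 thick, flat on the table at the start; overall 110 long (x = -55 to +55), 120 to 210 g. Origin: centre of its underside; x along its length to the front bar, z up. On its rear end stands a black grip block: 14 thick (x = -52 to -38), 40 wide along y, from the glass up to 37 above the underside.
- slide_bar (a point): Centre of the narrow slide's round aluminium front bar, 10 diameter, 64 long along y: 50 ahead of the slide's origin, 5 above its underside. The bar's top stands 5 above the glass face.
- slide_grip (a point): Point in the narrow slide's grip block, 45 behind the slide's origin, 30 above its underside (7 below the block's top); axes as the slide.
- wide_slide: A second glass slide, made alike (same length, bar and grip, 150 g) but 92 wide, too wide for the stand; leave it. Origin: centre of its underside; x towards its bar. The two slides may lie in either place.
- stage: Fixed grey bed of the viewing stand, inclined 28 degrees, lower end to the robot, 100 wide, x = -85 (open lower end) to +50. Origin: on its surface at mid-width, at the foot of the stop (bar 9 high, face at x = 0), 120 above the table; x up the slope, y left across it, z square out of it. A slide fully home has its origin at x = -55, y = 0, z = 0, axes along the bed's.
- bed_entry (a point): Mid-width of the bed's open lower edge, bed x = -85, about 80 above the table; axes as the bed. Side rails 6 high run from bed x = -70 to 0, 68 apart inside (y = -34, +34), and flare to about 74 apart at x = -85. Bed and clips are smooth (friction about 0.25).
- stand: Fixed dark steel base, 170 x 110 x 12 high, and two columns carrying the bed. Origin on the table, 50 before (robot side of) the bed's origin horizontally and 120 below it; x horizontal, uphill; its yaw is the stand's yaw.
- clip_left (a joint): Left sprung clip: steel strip 14 wide at bed y = +20, hinged at bed x = +35, 19 above the bed; its free end points at the oncoming slide. Angle in rad, growing as it lifts: 0 at rest, about 0.05 with its heel on the glass, 0.15 with its heel on top of the front bar. Pushing the bar under both clips takes 5 to 15 N along the slope.
- clip_right (a joint): Right sprung clip, the same, at bed y = -20.
- clip_left_heel (a point): Heel, lowest point of the left clip, bed x = -15.5; at rest 2.5 above the bed, pressed down with about 1.6 N (3.3 N when on the bar). From it a lip slopes up 21 degrees to an edge at bed x = -42, 12.5 above the bed. Snapped down on the glass, its steep back lies about 3 behind the bar and keeps the slide from backing out.
- clip_right_heel (a point): Heel of the right clip, the same.
- temple: Brown clay temple model, stepped square tower 85 x 85 x 182 high, 600 g; origin centre of underside. Bystander.
- paint_can: Paint can, 72 diameter, 90 high; origin centre of underside. Bystander.
- brush: Paint brush, 190 long, lying on the table; origin centre of its underside. Bystander.
There are look-alikes about, which are no part of the job. Leave any yellow look-alike of the slide alone. Of the things that look like the stand, take the one that is farthest to the robot's right at the start.

How it is judged:
By the outcome, as a careful person would: the job done as asked, in the order asked, and still so for the second after the job is handed in, with the robot touching nothing.
It also fails if it takes over 48 s, if anything falls off the work surface, if the arm or the gripper's body presses on something with over 40 N, if the wrist force passes 120 N, or if a joint passes its speed limit or range.

## Working session

There is one attempt and no reset: what is moved stays moved. The work goes in short steps, Python scripts to look and compute and a shell command to move; the robot and the scene stay as the last step left them, time stands still between calls to the robot, and variables do not carry over. Pictures are saved under pics/ and viewed, at most 10 in all, crops included, and the job is handed in when it is done.

```bash
mkdir -p pics
cat > h.py <<'E'
import numpy as np, cv2
from scipy.spatial.transform import Rotation as R
from workcell import ctrl
def grab(name,fn=None):
    o=ctrl.get_obs(); im=ctrl.get_image(name)
    if fn: cv2.imwrite('pics/'+fn,im[:,:,::-1])
    return o,im
E
python3 - <<'E'
from h import *
for n in ['top','side','wrist']:
    grab(n,n+'0.png'); print(n,ctrl.camera_params(n))
print(ctrl.get_obs())
a=cv2.imread('pics/top0.png');b=cv2.imread('pics/side0.png')
E
```

```text
top {'vfov': 53.76939443689781, 'cx': 315.4231008686215, 'cy': 244.03312277867263, 'eye': array([ 492.7372816 ,  104.37885285, 1507.60035661]), 'attitude': array([ 0.04433884, -0.05154493, -1.58062488])}
side {'vfov': 52.27520432851864, 'cx': 324.6010066001162, 'cy': 235.1022783046184, 'eye': array([ 194.8996071 , 1107.65343307,  933.26563105]), 'attitude': array([ 0.24721515, -1.24610631, -2.53675687])}
wrist {'vfov': 68.9660958939966, 'cx': 321.13676738818947, 'cy': 240.40805342138353, 'tool_from_camera': array([[-3.08047059e-04,  9.69942896e-01,  2.43332454e-01,
         6.58056302e+01],
       [ 9.99999906e-01,  2.24751299e-04,  3.70074369e-04,
        -1.51139617e-02],
       [ 3.04261720e-04,  2.43332546e-01, -9.69942874e-01,
        -1.62221030e+02],
       [ 0.00000000e+00,  0.00000000e+00,  0.00000000e+00,
         1.00000000e+00]])}
{'t': 0.15, 'qpos': array([-1.24799446e+00,  4.23700037e-01,  1.63050164e+00,  1.24415177e-05,
        1.08857752e+00, -1.90023635e-02]), 'qvel': array([-1.35714224e-03, -3.07367561e-03, -3.42330716e-03,  6.51841523e-05,
        5.03349723e-04, -6.28196976e-06]), 'joint_torque': array([ 6.20602495e-04, -5.44984210e+01, -2.73918879e+01,  6.43651304e-02,
        2.05321930e-02, -8.18042577e-05]), 'ee_pos': array([ 209.38302781, -588.43116687,  222.06360569]), 'orientation': array([-3.09466923e+00, -5.34086334e-01,  2.64815498e-04]), 'ft_force': array([-0.0175029 ,  0.22338621,  0.06391997]), 'moment': array([-0.03954871, -0.08195172, -0.0010339 ]), 'grasp_force': 0.0, 'width': 87.71040972632082}
```

View pics/top0.png

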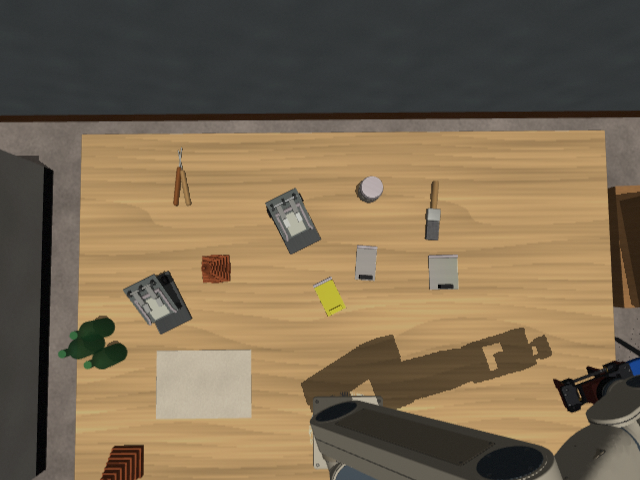

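View pics/side0.png

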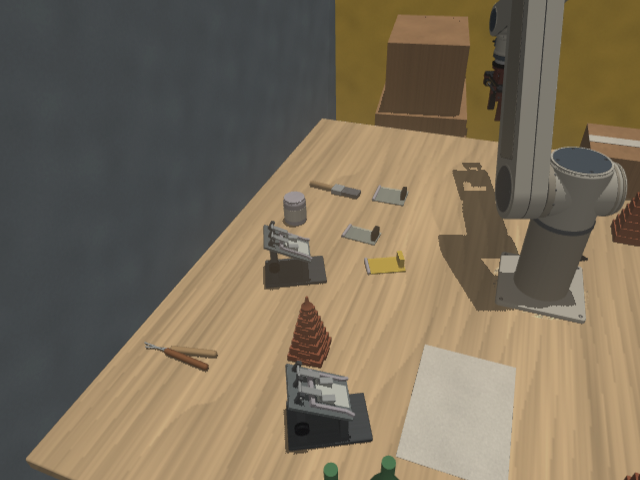

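The top view shows these candidates:
- **Slides:** narrow clear slide at (366,262), wide clear slide at (444,272), yellow look-alike at (329,296).
- **Stands:** one at (293,220) and one at (158,302). The image's right is the robot's right, so I take (293,220).

I'll check the choice in a close crop.

```bash
cat >> h.py <<'E'
def cam(name,o=None):
    p=ctrl.camera_params(name); f=240/np.tan(np.radians(p['vfov']/2))
    if 'eye' in p: return f,p['cx'],p['cy'],R.from_rotvec(p['attitude']).as_matrix(),np.array(p['eye'])
    T=p['tool_from_camera']; Rt=R.from_rotvec(o['orientation']).as_matrix()
    return f,p['cx'],p['cy'],Rt@T[:3,:3],Rt@T[:3,3]+o['ee_pos']
def ray(c,uv):
    f,cx,cy,M,e=c; d=M@np.array([(uv[0]-cx)/f,-(uv[1]-cy)/f,-1]); return e,d/np.linalg.norm(d)
def onz(c,uv,z):
    e,d=ray(c,uv); return e+d*(z-e[2])/d[2]
def proj(c,P):
    f,cx,cy,M,e=c; q=M.T@(np.asarray(P)-e); return np.array([cx+f*q[0]/-q[2],cy+f*q[1]/q[2]])
def meet(c1,a,c2,b):
    e1,d1=ray(c1,a);e2,d2=ray(c2,b); s=np.linalg.lstsq(np.c_[d1,-d2],e2-e1,rcond=None)[0]
    p,q=e1+s[0]*d1,e2+s[1]*d2; return (p+q)/2,np.linalg.norm(p-q)
E
python3 - <<'E'
from h import *
a=cv2.imread('pics/top0.png')[175:310,255:475]; a=cv2.resize(a,None,fx=3.6,fy=3.6,interpolation=cv2.INTER_CUBIC)
cv2.imwrite('pics/crop1.png',a)
c=cam('top')
for n,uv,z in [('narrow',(366,262),5),('grip',(366,277),37),('wide',(444,272),5),('stand',(293,220),80),('can',(371,187),90),('tmpl',(216,268),0)]: print(n,onz(c,uv,z).round())
E
```

```text
narrow [526. -63.   5.]
grip [478. -59.  37.]
wide [ 491. -310.    5.]
stand [653. 165.  80.]
can [750. -72.  90.]
tmpl [512. 414.   0.]
```

View pics/crop1.png

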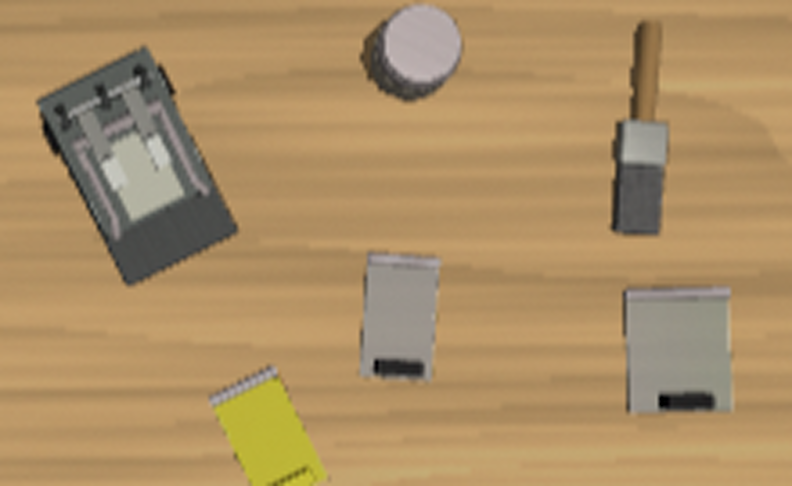

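The crop shows the narrow slide at crop (400,315): a 64-wide glass with its grip towards the robot. The wide slide is at (680,350) and the yellow one at (270,430). The target stand is at (135,165), with its uphill direction to the upper left. The choice stands, so next I look at the stand from above and then go to the slide.

```bash
cat >> h.py <<'E'
def want(yaw,slope=0):
    "tool y along the horizontal yaw (deg), tool z down, then pitched up the slope"
    y,s=np.radians(yaw),np.radians(slope); h=np.array([np.cos(y),np.sin(y),0]); k=np.array([0,0,1.])
    Y=h*np.cos(s)+k*np.sin(s); Z=h*np.sin(s)-k*np.cos(s); return np.c_[np.cross(Y,Z),Y,Z]
def togo(pos,M):
    o=ctrl.get_obs(); Rt=R.from_rotvec(o['orientation']).as_matrix()
    sh=Rt.T@(np.asarray(pos)-o['ee_pos'])/150; w=R.from_matrix(Rt.T@M).as_rotvec()/(np.pi/4)
    n=max(1,abs(sh).max(),abs(w).max()); print('togo',sh.round(3),w.round(3),'n',n.round(2),'pos',o['ee_pos'].round(1),'t',o['t'])
    return sh,w
E
python3 - <<'E'
from h import *
togo([630,150,270],want(27))
E
```

```text
togo [ 4.292 -3.699 -0.315] [-1.000e-03 -1.000e-03 -2.165e+00] n 4.29 pos [ 209.4 -588.4  222.1] t 0.15
```

```bash
python3 -m inch '[[0.3,-0.26,-0.1,0,0,-0.2,-1],[0.65,-0.56,-0.2,0,0,-0.4,-1],[0.97,-0.84,-0.3,0,0,-0.6,-1],[0.97,-0.84,-0.3,0,0,-0.6,-1]]'
python3 -c "
from h import *
togo([630,150,270],want(27))"
```

```text
t: 0.65
ee_pos: [305.6, -418.9, 268.5]
orientation: [2.882, 1.248, 0.001]
ft_force: [-0.3, -0.6, -0.1]
width: 87.6
grasp_force: 0.0
togo [ 4.245 -1.019 -0.01 ] [ 1.00e-03  0.00e+00 -1.56e+00] n 4.25 pos [ 305.6 -418.9  268.5] t 0.65
```

```bash
python3 -m inch '[[0.35,-0.08,0,0,0,-0.2,-1],[0.7,-0.16,0,0,0,-0.4,-1],[1,-0.24,0,0,0,-0.6,-1],[1,-0.24,0,0,0,-0.6,-1]]'
python3 -c "
from h import *
togo([630,150,270],want(27))"
```

```text
t: 1.15
ee_pos: [382.1, -286.2, 267.4]
orientation: [-2.513, -1.885, 0.0]
ft_force: [-0.2, -0.0, -0.4]
width: 88.2
grasp_force: 0.0
togo [ 3.254  0.773 -0.017] [-0.    -0.    -0.961] n 3.25 pos [ 382.1 -286.2  267.4] t 1.15
```

```bash
python3 -m inch '[[0.35,0.08,0,0,0,-0.2,-1],[0.7,0.16,0,0,0,-0.4,-1],[1,0.24,0,0,0,-0.6,-1],[1,0.24,0,0,0,-0.7,-1],[1,0.24,0,0,0,-0.95,-1],[1,0.24,0,0,0,-0.95,-1]]'
python3 -c "
from h import *
togo([630,150,270],want(27))"
```

```text
t: 1.9
ee_pos: [458.2, -155.2, 267.4]
orientation: [-1.662, -2.666, 0.001]
ft_force: [-0.4, 0.2, -0.5]
width: 87.8
grasp_force: 0.0
togo [ 1.323  1.924 -0.018] [-0.001  0.    -0.02 ] n 1.92 pos [ 458.2 -155.2  267.4] t 1.9
```

```bash
python3 -m inch '[[0.22,0.32,0,0,0,-0.02,-1],[0.44,0.64,0,0,0,-0.02,-1],[0.66,0.96,0,0,0,-0.02,-1],[0.66,0.96,0,0,0,-0.02,-1]]'; python3 -m inch '[[0.22,0.32,0,0,0,0,-1],[0.44,0.64,0,0,0,0,-1],[0.66,0.96,0,0,0,0,-1],[0.66,0.96,0,0,0,0,-1],[0.66,0.96,0,0,0,0,-1]]'
python3 -c "
from h import *
togo([630,150,270],want(27))
grab('wrist','w1.png')"
```

```text
t: 2.4
ee_pos: [545.1, 0.5, 267.4]
orientation: [1.638, 2.68, 0.001]
ft_force: [-0.7, -0.8, -0.0]
width: 87.9
grasp_force: 0.0
t: 3.02
ee_pos: [625.7, 150.9, 267.1]
orientation: [-1.64, -2.679, 0.002]
ft_force: [-0.5, -0.5, -0.1]
width: 87.7
grasp_force: 0.0Traceback (most recent call last):
  File "<string>", line 3, in <module>
    togo([630,150,270],want(27))
    ~~~~^^^^^^^^^^^^^^^^^^^^^^^^
  File "h.py", line 29, in togo
    n=max(1,abs(sh).max(),abs(w).max()); print('togo',sh.round(3),w.round(3),'n',n.round(2),'pos',o['ee_pos'].round(1),'t',o['t'])
                                                                                 ^^^^^^^
AttributeError: 'int' object has no attribute 'round'
```

```bash
sed -i "s/n=max(1,/n=max(1.0,/;s/n.round(2)/round(float(n),2)/" h.py
python3 -c "
from h import *
togo([630,150,270],want(27))
o,_=grab('wrist','w1.png'); np.save('w1.npy',np.r_[o['ee_pos'],o['orientation']])"
```

```text
togo [-0.018  0.023 -0.02 ] [-0.002  0.     0.001] n 1.0 pos [625.7 150.9 267.1] t 3.025
```

View pics/w1.png

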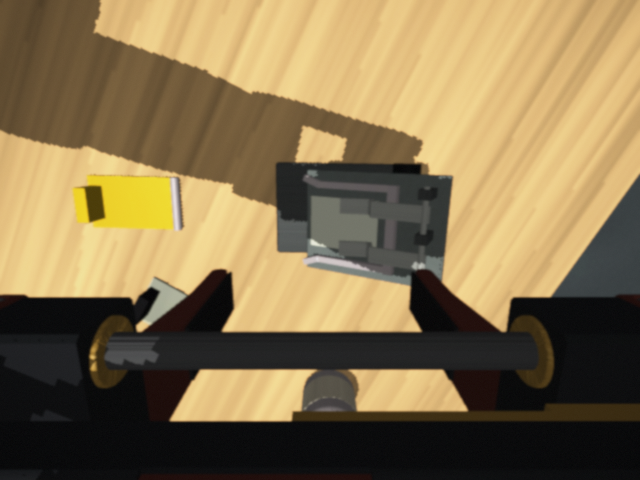

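The stand lies at about (278–450, 163–282), uphill to the image's right. The rails' lower ends are near (308,175) and (306,262), and the base's near edge is at column 278. I'll enlarge it.

Run:
```python
import cv2
a=cv2.imread('pics/w1.png')[150:300,265:465]; a=cv2.resize(a,None,fx=4,fy=4,interpolation=cv2.INTER_CUBIC)
a=cv2.convertScaleAbs(a,alpha=1.5,beta=15)
cv2.imwrite('pics/crop2.png',a)
```

```text
(no output)
```

View pics/crop2.png

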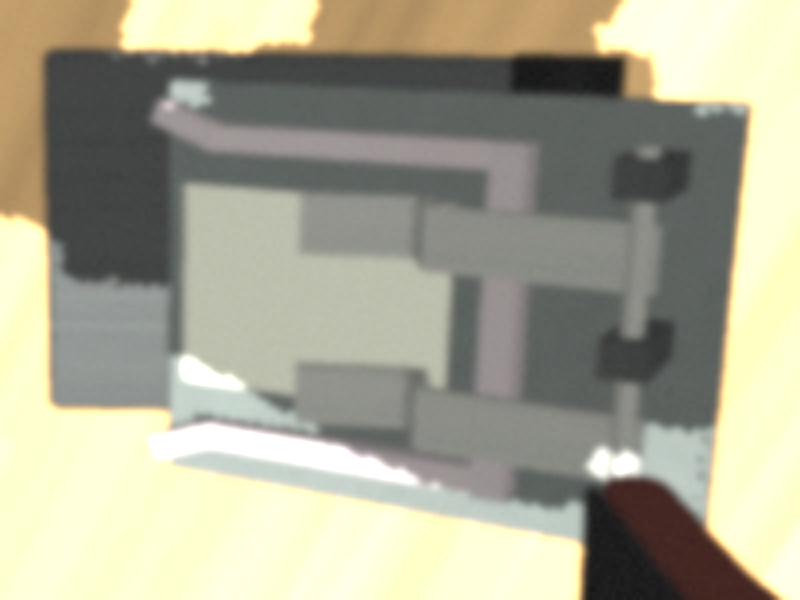

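The crop shows these features (crop pixels):
- Bed's lower edge corners at (170,83) and (172,462), and its upper-left corner at (748,105).
- Base corners at (45,52) and (52,405).
- Rail tips at (155,112) and (152,447).

```bash
cat >> h.py <<'E'
def bed(p,O,yaw):
    M=want(yaw,28); B=np.c_[M[:,1],M[:,0],-M[:,2]]; return np.asarray(O)+B@np.asarray(p,float)
E
python3 - <<'E'
from h import *
from scipy.optimize import least_squares
w=np.load('w1.npy'); c=cam('wrist',dict(ee_pos=w[:3],orientation=w[3:]))
px=lambda x,y:np.array([265+(x+.5)/4-.5,150+(y+.5)/4-.5])
for n,p,z in [('LL',(170,83),80.1),('LR',(172,462),80.1),('UL',(748,105),143.5),('baseL',(45,52),12),('baseR',(52,405),12)]:
    print(n,onz(c,px(*p),z).round(1))
LL,LR,UL=[onz(c,px(*p),z) for p,z in [((170,83),80.1),((172,462),80.1),((748,105),143.5)]]
print('width',np.linalg.norm(LL-LR),'len',np.linalg.norm(UL-LL))
# least squares of yaw and origin on the named corner points (world)
bL,bR=[onz(c,px(*p),12) for p in [(45,52),(52,405)]]
def corners(v):
    O=[v[0],v[1],120]; y=np.radians(v[2]);h=np.array([np.cos(y),np.sin(y),0]);l=np.array([-h[1],h[0],0])
    s=np.array([v[0],v[1],12])-50*h
    return [bed((-85,50,0),O,v[2]),bed((-85,-50,0),O,v[2]),bed((50,50,0),O,v[2]),s-85*h+55*l,s-85*h-55*l]
f=lambda v:np.concatenate([(a-b)[:2] for a,b in zip(corners(v),[LL,LR,UL,bL,bR])])
r=least_squares(f,[690,180,27]); print(r.x.round(2),r.fun.round(1))
O=[r.x[0],r.x[1],120]; print('entry',bed((-85,0,0),O,r.x[2]))
ct=cam('top'); print('top check: bed UL,LL,stop', [proj(ct,bed(p,O,r.x[2])).round(1) for p in [(50,50,0),(50,-50,0),(-85,50,0)]])
np.save('stand.npy',r.x)
# slide from the top view
t=lambda x,y:(255+(x+.5)/3.6-.5,175+(y+.5)/3.6-.5)
b=onz(ct,t(403,260),10);g=onz(ct,t(399,366),37);g2=onz(ct,t(397,378),5)
print('bar',b,'grip',g,'rear',g2,'yaw',np.degrees(np.arctan2(*(b-g2)[1::-1])))
E
```

```text
LL [590.6 188.4  80.1]
LR [634.6 101.3  80.1]
UL [697.1 241.3 143.5]
baseL [553.2 175.5  12. ]
baseR [600.7  79.7  12. ]
width 97.57257248175678 len 134.77407310562634
[686.81 182.33  26.9 ] [  6.7   4.6   7.9   2.5   6.5   5.6 -11.7  -5.2  -9.4  -7.5]
entry [619.87674222 148.37801474  80.09491716]
top check: bed UL,LL,stop [array([263.5, 200.7]), array([294.2, 184.9]), array([283.7, 238.6])]
bar [573.46240139 -65.03382981  10.        ] grip [480.61244458 -56.97036799  37.        ] rear [469.83591543 -58.54270023   5.        ] yaw -3.5843060535749585
```

Run:
```python
from h import *
from scipy.optimize import least_squares
w=np.load('w1.npy'); c=cam('wrist',dict(ee_pos=w[:3],orientation=w[3:])); ct=cam('top')
px=lambda x,y:np.array([265+(x+.5)/4-.5,150+(y+.5)/4-.5]); t=lambda x,y:np.array([255+(x+.5)/3.6-.5,175+(y+.5)/3.6-.5])
F=[((-85,50,0),c,px(170,83)),((-85,-50,0),c,px(172,462)),((50,50,0),c,px(748,105)),((-42,27,12.5),c,px(300,195)),((-42,13,12.5),c,px(299,252)),((-42,-13,12.5),c,px(298,365)),((0,0,9),c,px(480,320)),
 ((50,50,0),ct,t(38,102)),((50,-50,0),ct,t(147,47))]
for names,use in [('wrist',F[:7]),('both',F)]:
    f=lambda v:np.concatenate([proj(k,bed(p,[v[0],v[1],120],v[2]))-m for p,k,m in use])
    r=least_squares(f,[685,180,27]); print(names,r.x.round(2)); print(r.fun.reshape(-1,2).round(1).tolist())
    if names=='wrist': np.save('stand.npy',r.x)
print('base corner in top',proj(ct,[553.2,175.5,12]),proj(ct,[600.7,79.7,12]), 'seen',t(130,285),t(237,230))
```

```text
wrist [679.32 177.25  26.4 ]
[[-0.5, -0.6], [-1.1, 1.7], [-0.2, -0.7], [0.8, -0.8], [0.7, 0.1], [0.3, -0.7], [-0.1, 1.3]]
both [679.32 177.31  26.45]
[[-0.5, -0.6], [-1.0, 1.7], [-0.2, -0.8], [0.8, -0.8], [0.7, 0.1], [0.3, -0.7], [-0.1, 1.3], [0.1, 0.1], [0.6, -0.2]]
base corner in top [290.70396594 254.00718056] [320.84323973 238.70917966] seen [290.75       253.80555556] [320.47222222 238.52777778]
```

```bash
python3 -c "
from h import *
togo([480,-58,150],want(-3.6))"
```

```text
togo [-0.797 -1.496  0.784] [-0.002  0.001  0.681] n 1.5 pos [625.6 150.6 267.3] t 3.075
```

```bash
python3 -m inch '[[-0.15,-0.3,0,0,0,0.2,-1],[-0.3,-0.6,0,0,0,0.4,-1],[-0.45,-0.9,0,0,0,0.6,-1],[-0.53,-1,0.3,0,0,0.68,-1],[-0.53,-1,0.5,0,0,0.68,-1]]' >/dev/null; python3 -c "
from h import *
togo([480,-58,150],want(-3.6))"
```

```text
togo [-0.474 -0.284  0.281] [-0.     0.001 -0.003] n 1.0 pos [527.1  10.2 192.1] t 3.7
```

```bash
python3 -m inch '[[-0.25,-0.15,0.15,0,0,0,-1],[-0.47,-0.28,0.28,0,0,0,-1],[-0.47,-0.28,0.28,0,0,0,-1]]'; python3 -c "
from h import *
togo([480,-58,150],want(-3.6))
o,_=grab('wrist','w2.png'); np.save('w2.npy',np.r_[o['ee_pos'],o['orientation']])"
```

```text
t: 4.08
ee_pos: [479.6, -57.1, 149.6]
orientation: [-2.29, -2.147, 0.004]
ft_force: [-0.5, -0.1, 1.0]
width: 88.0
grasp_force: 0.0
togo [-0.006  0.003 -0.003] [-0.005  0.    -0.002] n 1.0 pos [479.6 -57.1 149.6] t 4.075
```

View pics/w2.png

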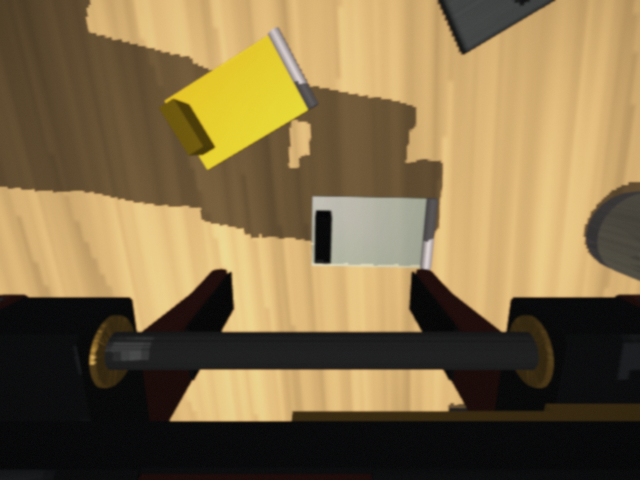

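The narrow slide lies at (312–436, 196–267), its bar to the right and the black grip at (315–332, 210–264). Next I measure it.

Run:
```python
from h import *
w=np.load('w2.npy'); c=cam('wrist',dict(ee_pos=w[:3],orientation=w[3:]))
im=cv2.imread('pics/w2.png'); g=im.max(axis=2)
m=np.zeros_like(g); m[200:272,305:345]=(g[200:272,305:345]<50)*255
k=max(cv2.findContours(m,0,2)[0],key=cv2.contourArea); r=cv2.minAreaRect(k); print(r)
bp=cv2.boxPoints(r); print([onz(c,p,37).round(1).tolist() for p in bp]); print('grip top',onz(c,r[0],37))
hsv=cv2.cvtColor(im,cv2.COLOR_BGR2HSV); s=np.zeros_like(g); s[185:280,300:450]=((hsv[...,1]<50)|(g<50))[185:280,300:450]*255
s=cv2.morphologyEx(s,cv2.MORPH_OPEN,np.ones((5,5)))
k=max(cv2.findContours(s,0,2)[0],key=cv2.contourArea); r=cv2.minAreaRect(k); print(r)
q=np.array([onz(c,p,5) for p in cv2.boxPoints(r)]); print(q.round(1).tolist(), 'centre',q.mean(0))
```

```text
((323.0, 236.5), (51.0, 14.0), 90.0)
[[476.2, -35.7, 37.0], [487.3, -36.4, 37.0], [484.8, -78.7, 37.0], [473.3, -78.0, 37.0]]
grip top [480.3950105  -56.78606571  37.        ]
((373.1248474121094, 237.38108825683594), (124.18256378173828, 81.31727600097656), 1.3971810340881348)
[[465.5, -101.8, 5.0], [472.7, -26.7, 5.0], [581.3, -36.3, 5.0], [580.6, -112.1, 5.0]] centre [525.03568265 -69.23247455   5.        ]
```

```bash
python3 -c "
from h import *
togo([480.5,-57,12],want(-4.5))"
```

```text
togo [-0.005 -0.006  0.924] [-0.001 -0.     0.019] n 1.0 pos [481.6 -56.4 150.6] t 4.125
```

```bash
python3 -m inch '[[-0.005,-0.006,0.3,0,0,0.02,-1],[-0.005,-0.006,0.6,0,0,0.02,-1],[-0.005,-0.006,0.8,0,0,0.02,-1],[-0.005,-0.006,0.92,0,0,0.02,-1],[-0.005,-0.006,0.92,0,0,0.02,-1]]'; python3 -m inch '[[0,0,0,0,0,0,1],[0,0,0,0,0,0,1],[0,0,0,0,0,0,1],[0,0,0,0,0,0,1],[0,0,0,0,0,0,1],[0,0,0,0,0,0,1]]'
```

```text
t: 4.75
ee_pos: [482.3, -55.2, 12.3]
orientation: [-2.303, -2.136, 0.001]
ft_force: [0.2, -0.1, 0.4]
width: 88.0
grasp_force: 0.0
t: 5.5
ee_pos: [482.1, -55.4, 12.7]
orientation: [-2.303, -2.137, 0.0]
ft_force: [-0.2, -0.1, 0.1]
width: 31.4
grasp_force: 0.0
```

```bash
python3 -m inch '[[0,0,0,0,0,0,1],[0,0,0,0,0,0,1],[0,0,0,0,0,0,1],[0,0,0,0,0,0,1]]'; python3 -m inch '[[0,0,-0.3,0,0,0,1],[0,0,-0.6,0,0,0,1],[0,0,-0.9,0,0,0,1],[0,0,-1,0,0,0,1],[0,0,-1,0,0,0,1]]'
python3 -c "
from h import *
v=np.load('stand.npy'); O=[v[0],v[1],120]
P=bed((-210,0,41),O,v[2]); print(P); togo(P,want(v[2],28))"
```

```text
t: 6.0
ee_pos: [481.8, -55.3, 12.6]
orientation: [-2.302, -2.137, 0.001]
ft_force: [-1.2, -0.0, -0.1]
width: 13.9
grasp_force: 30.0
t: 6.62
ee_pos: [482.4, -55.4, 162.9]
orientation: [2.302, 2.136, 0.002]
ft_force: [0.2, -0.2, -2.1]
width: 13.9
grasp_force: 30.0
[496.00399363  86.23954376  57.61182312]
togo [0.948 0.019 0.702] [-0.605  0.167 -0.668] n 1.0 pos [482.4 -55.4 162.9] t 6.625
```

```bash
python3 -m inch '[[0.2,0,0,-0.15,0.04,-0.16,1],[0.4,0,0,-0.3,0.08,-0.33,1],[0.6,0,0,-0.45,0.12,-0.5,1],[0.8,0.01,0.2,-0.6,0.167,-0.668,1],[0.94,0.02,0.4,-0.605,0.167,-0.668,1],[0.948,0.02,0.6,-0.605,0.167,-0.668,1],[0.948,0.02,0.6,-0.605,0.167,-0.668,1]]'
python3 -c "
from h import *
v=np.load('stand.npy'); O=[v[0],v[1],120]
P=bed((-200,0,41),O,v[2]); print(P); togo(P,want(v[2],28))
o,_=grab('wrist','w3.png'); np.save('w3.npy',np.r_[o['ee_pos'],o['orientation']]); grab('side','side3.png')
a=cv2.imread('pics/side3.png')[190:300,240:400];cv2.imwrite('pics/s3c.png',cv2.resize(a,None,fx=4.5,fy=4.5,interpolation=cv2.INTER_CUBIC))"
```

```text
t: 7.5
ee_pos: [499.1, 89.5, 97.3]
orientation: [1.507, 2.405, 0.64]
ft_force: [-0.1, 0.5, -2.3]
width: 13.8
grasp_force: 30.0
[503.91252392  90.16571159  62.30653875]
togo [-0.019 -0.084  0.219] [ 0.013 -0.038 -0.022] n 1.0 pos [499.1  89.5  97.3] t 7.5
```

View pics/w3.png

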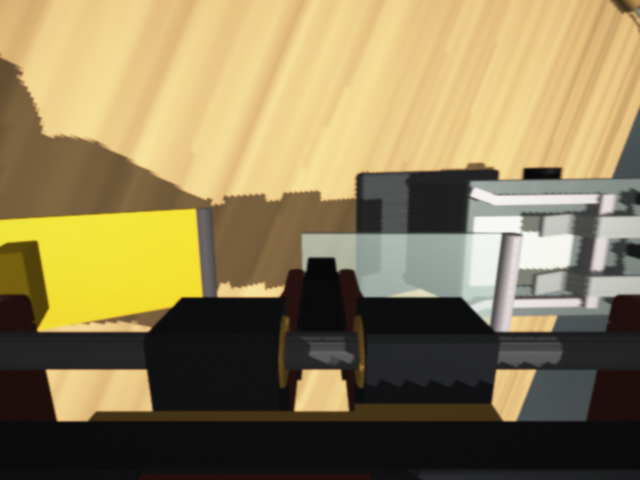

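View pics/s3c.png

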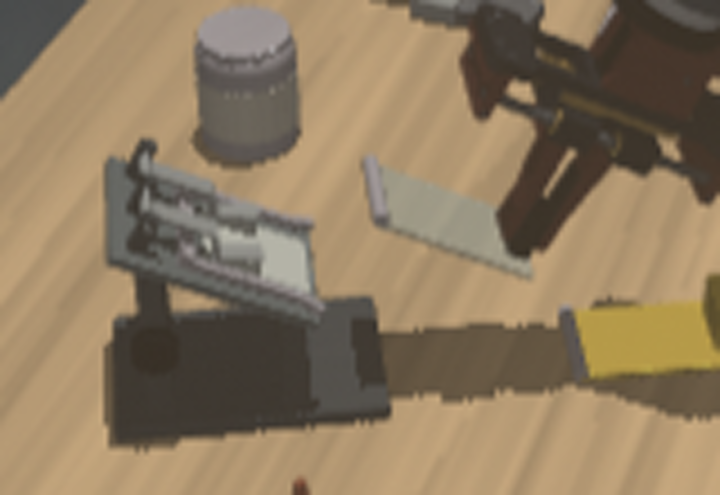

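The wrist view shows the slide in the grip with its left glass edge on row 234 (columns 302–500). The bar's left end is at (509,234) and the rails' lower end at (470,190). The side crop gives the bed's left corners at crop (317,320) and (108,262), and its upper-right corner at (110,158).

Run:
```python
from h import *
from scipy.optimize import least_squares
w=np.load('w3.npy'); o=dict(ee_pos=w[:3],orientation=w[3:]); c=cam('wrist',o)
w=np.load('w1.npy'); c1=cam('wrist',dict(ee_pos=w[:3],orientation=w[3:]));cs=cam('side'); ct=cam('top')
Rt=R.from_rotvec(o['orientation']).as_matrix()
for n,uv,z in [('rearL',(302,234),7.6),('frontL',(498,234),7.6),('barL',(511,234),5)]:
    e,d=ray(c,uv); e=Rt.T@(e-o['ee_pos']); d=Rt.T@d; print(n,(e+d*(z-e[2])/d[2]).round(1))
px=lambda x,y:np.array([265+(x+.5)/4-.5,150+(y+.5)/4-.5]); t=lambda x,y:np.array([255+(x+.5)/3.6-.5,175+(y+.5)/3.6-.5]); s=lambda x,y:np.array([240+(x+.5)/4.5-.5,190+(y+.5)/4.5-.5])
print(meet(c1,px(170,83),cs,s(317,322)),meet(c1,px(748,105),cs,s(108,262)))
F=[((-85,50,0),c1,px(170,83)),((-85,-50,0),c1,px(172,462)),((50,50,0),c1,px(748,105)),((-42,27,12.5),c1,px(300,195)),((-42,13,12.5),c1,px(299,252)),((-42,-13,12.5),c1,px(298,365)),((0,0,9),c1,px(480,320)),
 ((50,50,0),ct,t(38,102)),((50,-50,0),ct,t(147,47)),((50,50,0),cs,s(108,262)),((50,-50,0),cs,s(110,158)),((-85,50,0),cs,s(317,322)),((-85,50,0),c,(471,182))]
f=lambda v:np.concatenate([proj(k,bed(p,v[:3],v[3]))-m for p,k,m in F])
r=least_squares(f,[680,178,120,26.4]); print(r.x.round(2),r.fun.reshape(-1,2).round(1).tolist())
```

```text
rearL [26.9 -9.7  7.6]
frontL [26.8 88.1  7.6]
barL [27.4 93.2  5. ]
(array([590.73183109, 188.36737183,  80.181488  ]), np.float64(0.03976607652105302)) (array([697.67938803, 241.5137475 , 139.7285419 ]), np.float64(1.801226643281809))
[679.65 177.22 119.5   26.55] [[-0.5, -0.3], [-0.8, 1.7], [-0.5, -0.7], [0.9, -0.7], [0.8, 0.3], [0.4, -0.6], [-0.1, 1.3], [0.2, 0.0], [0.6, -0.3], [-0.2, -1.0], [-1.1, -0.5], [0.2, 0.2], [-0.7, -0.9]]
```

Run:
```python
from h import *
def tl(fn,uv,z):
    w=np.load(fn); o=dict(ee_pos=w[:3],orientation=w[3:]); c=cam('wrist',o); Rt=R.from_rotvec(w[3:]).as_matrix()
    e,d=ray(c,uv); e=Rt.T@(e-w[:3]); d=Rt.T@d; return (e+d*(z-e[2])/d[2]).round(1)
print('w3 grip left end top',tl('w3.npy',(321,258),-24.4))
w=np.load('w2.npy');c=cam('wrist',dict(ee_pos=w[:3],orientation=w[3:]))
for n,uv,z in [('L mid',(370,197.5),5),('R mid',(370,266.5),2),('grip L',(323,210.5),37),('grip R',(323,263.5),37)]: print(n,onz(c,uv,z).round(1))
im=cv2.imread('pics/w2.png'); print(im[190:204,375].tolist(), im[260:274,375].tolist())
im=cv2.imread('pics/w3.png'); print(im[226:242,330].tolist(), im[226:242,440].tolist())
```

```text
w3 grip left end top [ 24.1  -0.3 -24.4]
L mid [523.6 -31.9   5. ]
R mid [522.  -96.6   2. ]
grip L [481.9 -35.5  37. ]
grip R [479.1 -79.6  37. ]
[[53, 83, 104], [53, 82, 103], [54, 84, 105], [54, 82, 104], [53, 83, 104], [56, 84, 104], [70, 93, 107], [108, 124, 131], [148, 163, 164], [163, 178, 179], [163, 178, 179], [164, 179, 180], [165, 180, 180], [164, 179, 179]] [[156, 176, 173], [156, 176, 173], [156, 176, 173], [156, 176, 173], [158, 179, 177], [164, 190, 192], [162, 199, 213], [143, 195, 224], [128, 191, 227], [125, 189, 227], [126, 189, 227], [126, 189, 227], [126, 190, 227], [127, 189, 227]]
[[62, 96, 121], [64, 99, 123], [64, 97, 122], [63, 96, 121], [65, 96, 118], [67, 92, 109], [75, 94, 102], [102, 121, 122], [139, 159, 157], [159, 179, 175], [162, 182, 178], [162, 182, 178], [162, 182, 179], [162, 182, 179], [161, 182, 178], [161, 182, 178]] [[31, 31, 31], [30, 31, 30], [29, 30, 29], [31, 31, 30], [34, 34, 33], [39, 41, 38], [57, 60, 54], [90, 95, 87], [131, 138, 127], [153, 163, 151], [159, 169, 157], [159, 169, 156], [159, 169, 157], [161, 171, 158], [159, 169, 156], [160, 170, 156]]
```

```bash
cat >> h.py <<'E'
def tgt(X,h,dy=0):
    "TCP goal for the slide's origin at bed x=X, h above the bed"
    O=[679.65,177.22,119.5]; r=togo(bed((X-45,5.1+dy,h+12.6),O,26.55),want(26.55,28))
    o=ctrl.get_obs(); M=want(26.55,28); q=M.T@(o['ee_pos']-np.array(O)); print('now X',round(q[1]+45,1),'y',round(q[0]-5.1,1),'h',round(-q[2]-12.6,1),'F bed xyz',(M.T@o['ft_force'])[[1,0,2]].round(1)*[1,1,-1])
E
python3 -c "
from h import *
tgt(-148,12)"
```

```text
togo [ 0.003 -0.029  0.331] [ 0.009 -0.039 -0.026] n 1.0 pos [497.7  89.8  96.3] t 7.6
now X -144.1 y -2.0 h 61.7 F bed xyz [-0.7 -0.2 -2.2]
```

```bash
python3 -m inch '[[0.003,-0.03,0.15,0.009,-0.039,-0.026,1],[0.003,-0.03,0.28,0.009,-0.039,-0.026,1],[0.003,-0.03,0.33,0.009,-0.039,-0.026,1],[0.003,-0.03,0.33,0.009,-0.039,-0.026,1],[0.003,-0.03,0.33,0.009,-0.039,-0.026,1]]'
python3 -c "
from h import *
tgt(-148,3)
o,_=grab('wrist','w4.png'); np.save('w4.npy',np.r_[o['ee_pos'],o['orientation']])"
```

```text
t: 8.22
ee_pos: [517.5, 100.4, 54.7]
orientation: [1.48, 2.397, 0.605]
ft_force: [0.1, -0.1, -1.6]
width: 14.1
grasp_force: 30.0
togo [ 0.009 -0.029  0.076] [0.009 0.002 0.002] n 1.0 pos [517.5 100.4  54.7] t 8.225
now X -143.8 y -1.3 h 14.4 F bed xyz [-0.7 -0.2 -1.5]
```

View pics/w4.png

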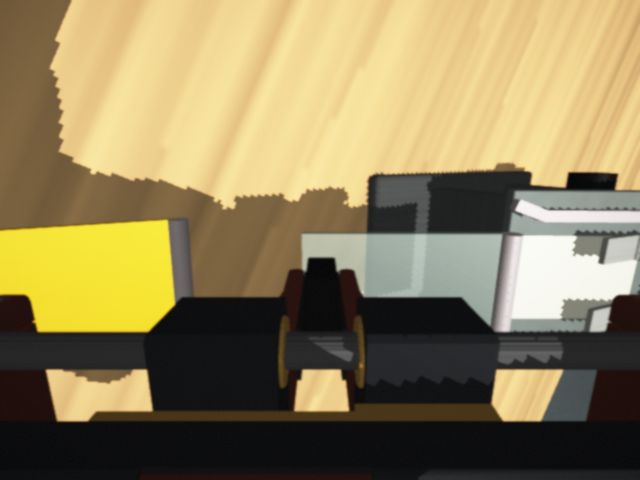

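The bar's left end is at (511,234). The left rail's tip is at (515,200), its straight inner edge is near row 222, and the bed's left edge is near row 191. I'll check the lateral fit from these.

Run:
```python
from h import *
w=np.load('w4.npy'); o=dict(ee_pos=w[:3],orientation=w[3:]); c=cam('wrist',o); Rt=R.from_rotvec(w[3:]).as_matrix()
im=cv2.imread('pics/w4.png'); 
for col in (570,600,630): print(col,im[184:232,col].mean(1).astype(int).tolist())
for n,uv,z in [('inner',(570,222),21),('inner',(600,222),21),('outer',(600,210),21),('bed L',(520,191),27),('glass L',(450,234),7.6),('barL',(511,234),5)]:
    e,d=ray(c,uv); e=Rt.T@(e-o['ee_pos']); d=Rt.T@d; print(n,(e+d*(z-e[2])/d[2]).round(1))
```

```text
570 [6, 7, 9, 7, 15, 34, 72, 115, 144, 155, 157, 156, 156, 155, 156, 154, 156, 157, 157, 156, 157, 157, 155, 144, 118, 110, 166, 226, 238, 240, 240, 240, 240, 240, 240, 239, 238, 230, 199, 168, 158, 158, 157, 158, 158, 158, 158, 159]
600 [13, 11, 9, 10, 17, 32, 65, 104, 135, 149, 152, 152, 151, 152, 152, 152, 152, 152, 151, 151, 151, 150, 149, 146, 133, 116, 144, 201, 230, 235, 236, 236, 235, 235, 236, 235, 234, 225, 193, 163, 154, 153, 154, 153, 153, 152, 147, 133]
630 [171, 169, 169, 168, 165, 145, 104, 96, 123, 141, 145, 146, 146, 146, 146, 147, 147, 147, 147, 146, 147, 147, 146, 145, 138, 123, 138, 187, 222, 230, 231, 231, 231, 231, 231, 231, 229, 221, 194, 164, 150, 147, 148, 148, 147, 145, 137, 115]
inner [ 30.2 132.8  21. ]
inner [ 30.2 148.8  21. ]
outer [ 36.7 147.6  21. ]
bed L [ 46.1 107.2  27. ]
glass L [26.8 64.2  7.6]
barL [27.4 93.2  5. ]
```

The prediction holds: the inner rail is at tool x 30.2, as computed. Now I lower and enter.

```bash
python3 -m inch '[[0.009,-0.03,0.04,0.009,0.002,0.002,1],[0.009,-0.03,0.076,0.009,0.002,0.002,1],[0.009,-0.03,0.076,0.009,0.002,0.002,1],[0.009,0.04,0.076,0.009,0.002,0.002,1],[0.009,0.1,0.076,0.009,0.002,0.002,1],[0.009,0.16,0.076,0.009,0.002,0.002,1],[0.009,0.16,0.076,0.009,0.002,0.002,1]]'
python3 -c "
from h import *
tgt(-108,0.3)"
```

```text
t: 9.15
ee_pos: [541.7, 113.8, 57.1]
orientation: [1.483, 2.4, 0.601]
ft_force: [0.2, 0.5, -2.2]
width: 13.9
grasp_force: 30.0
togo [0.001 0.069 0.022] [0.003 0.001 0.001] n 1.0 pos [541.7 113.8  57.1] t 9.15
now X -118.3 y -0.1 h 3.5 F bed xyz [-0.7  0.4 -2.1]
```

```bash
python3 -m inch '[[0,0.02,0.012,0.003,0.001,0.001,1],[0,0.04,0.022,0.003,0.001,0.001,1],[0,0.06,0.022,0.003,0.001,0.001,1],[0,0.06,0.022,0.003,0.001,0.001,1]]'
python3 -c "
from h import *
tgt(-100,-0.5)"
```

```text
t: 9.65
ee_pos: [548.8, 117.7, 57.6]
orientation: [1.487, 2.403, 0.597]
ft_force: [-5.0, -2.2, 3.8]
width: 13.5
grasp_force: 30.0
togo [-0.001  0.073  0.005] [-0.003 -0.001 -0.001] n 1.0 pos [548.8 117.7  57.6] t 9.65
now X -110.9 y 0.1 h 0.2 F bed xyz [-3.   0.3  6. ]
```

```bash
python3 -m inch '[[0,0.03,-0.002,-0.003,0,0,1],[0,0.06,-0.002,-0.003,0,0,1],[0,0.09,-0.002,-0.003,0,0,1],[0,0.12,-0.002,-0.003,0,0,1],[0,0.15,-0.002,-0.003,0,0,1],[0,0.15,-0.002,-0.003,0,0,1]]'
python3 -c "
from h import *
tgt(-80,-0)"
```

```text
t: 10.4
ee_pos: [567.0, 126.7, 68.6]
orientation: [1.485, 2.401, 0.601]
ft_force: [-2.9, -0.3, 3.0]
width: 14.0
grasp_force: 30.0
togo [-0.     0.052  0.002] [ 0.001 -0.001 -0.001] n 1.0 pos [567.  126.7  68.6] t 10.4
now X -87.8 y 0.1 h 0.3 F bed xyz [-1.   1.   3.9]
```

```bash
python3 -m inch '[[0,0.02,0,0,0,0,1],[0,0.04,0,0,0,0,1],[0,0.06,0,0,0,0,1],[0,0.08,0,0,0,0,1],[0,0.1,0,0,0,0,1],[0,0.1,0,0,0,0,1]]'
python3 -c "
from h import *
tgt(-55,-0)"
```

```text
t: 11.15
ee_pos: [575.0, 131.8, 73.7]
orientation: [1.489, 2.405, 0.597]
ft_force: [-15.1, -7.8, 6.9]
width: 13.6
grasp_force: 30.0
togo [-0.007  0.147  0.002] [-0.006 -0.003 -0.002] n 1.0 pos [575.  131.8  73.7] t 11.15
now X -77.1 y 1.1 h 0.5 F bed xyz [-11.7  -0.2  14. ]
```

```bash
python3 -m inch '[[0,0.02,0,0,0,0,1],[0,0.04,0,0,0,0,1],[0,0.06,0,0,0,0,1],[0,0.08,0,0,0,0,1],[0,0.08,0,0,0,0,1]]'
python3 -c "
from h import *
tgt(-55,-0)"
```

```text
t: 11.78
ee_pos: [584.1, 136.8, 79.2]
orientation: [1.489, 2.407, 0.597]
ft_force: [-13.8, -5.2, 7.2]
width: 13.8
grasp_force: 30.0
togo [-0.009  0.069  0.003] [-0.006 -0.005 -0.002] n 1.0 pos [584.1 136.8  79.2] t 11.775
now X -65.4 y 1.4 h 0.5 F bed xyz [-9.5  1.5 13.2]
```

```bash
python3 -m inch '[[-0.005,0.02,0,0,0,0,1],[-0.005,0.04,0,0,0,0,1],[-0.005,0.055,0,0,0,0,1],[-0.005,0.055,0,0,0,0,1]]'
python3 -c "
from h import *
tgt(-55,-0)"
```

```text
t: 12.28
ee_pos: [592.2, 139.5, 83.7]
orientation: [1.488, 2.405, 0.598]
ft_force: [-11.9, -5.9, 7.6]
width: 14.2
grasp_force: 30.0
togo [-0.002  0.005  0.003] [-0.004 -0.004 -0.002] n 1.0 pos [592.2 139.5  83.7] t 12.275
now X -55.7 y 0.2 h 0.5 F bed xyz [-8.1 -0.  13. ]
```

```bash
python3 -m inch '[[0,0.015,0,0,0,0,1],[0,0.03,0,0,0,0,1],[0,0.03,0,0,0,0,1],[0,0.03,0,0,0,0,1]]'
python3 -c "
from h import *
tgt(-55,-0)"
```

```text
t: 12.78
ee_pos: [592.9, 140.2, 84.2]
orientation: [1.491, 2.408, 0.594]
ft_force: [-20.9, -14.8, 8.5]
width: 13.9
grasp_force: 30.0
togo [-0.004 -0.002  0.003] [-0.01  -0.005 -0.003] n 1.0 pos [592.9 140.2  84.2] t 12.775
now X -54.8 y 0.6 h 0.4 F bed xyz [-18.4  -3.9  19.3]
```

```bash
python3 -m inch '[[0,-0.01,-0.01,0,0,0,1],[0,-0.015,-0.015,0,0,0,1],[0,-0.015,-0.015,0,0,0,0.1],[0,-0.015,-0.015,0,0,0,0.1],[0,-0.015,-0.015,0,0,0,0.1],[0,-0.015,-0.015,0,0,0,0.1],[0,-0.015,-0.015,0,0,0,0.1]]'
python3 -c "
from h import *
tgt(-55,0)"
```

```text
t: 13.65
ee_pos: [596.5, 140.5, 88.2]
orientation: [1.485, 2.401, 0.601]
ft_force: [0.3, 0.8, -0.5]
width: 39.7
grasp_force: 0.0
togo [ 0.005 -0.034  0.016] [ 0.002 -0.001 -0.001] n 1.0 pos [596.5 140.5  88.2] t 13.65
now X -49.9 y -0.8 h 2.4 F bed xyz [ 0.4  0.6 -0.8]
```

```bash
python3 -m inch '[[0,-0.03,-0.05,0,0,0,0.1],[0,-0.03,-0.15,0,0,0,0.1],[0,-0.03,-0.35,0,0,0,0.1],[0,-0.03,-0.6,0,0,0,0.1],[0,-0.03,-0.8,0,0,0,0.1],[0,-0.03,-0.8,0,0,0,0.1]]'
python3 - <<'E'
from h import *
o,_=grab('wrist','w5.png'); np.save('w5.npy',np.r_[o['ee_pos'],o['orientation']])
_=grab('side','side5.png')
a=cv2.imread('pics/w5.png')[130:330,200:500]; a=cv2.resize(a,None,fx=1.6,fy=1.6)
b=cv2.imread('pics/side5.png')[215:275,255:345]; b=cv2.resize(b,(480,320),interpolation=cv2.INTER_CUBIC)
b=cv2.resize(b,(320,240)); a=cv2.resize(a,(480,320)); o2=np.zeros((320,800,3),np.uint8); o2[:,:480]=a;o2[:240,480:]=b
cv2.imwrite('pics/fin.png',cv2.convertScaleAbs(o2,alpha=1.2))
E
```

```text
t: 14.4
ee_pos: [542.3, 113.0, 193.8]
orientation: [1.484, 2.398, 0.603]
ft_force: [-0.2, 0.0, 0.8]
width: 39.5
grasp_force: 0.0
```

View pics/fin.png

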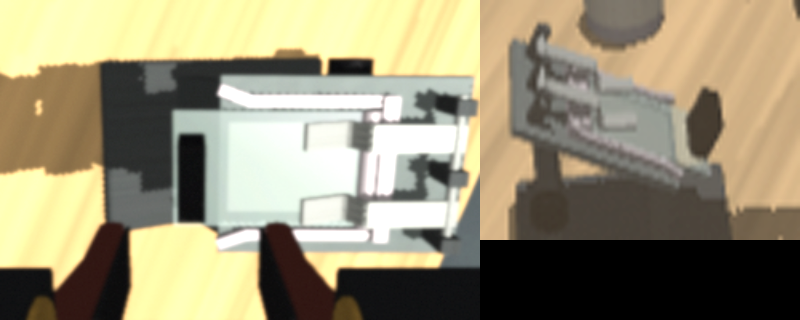

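The slide lies between the rails. Its glass rear edge is at crop column 174, the bar is near column 367 at the stop, and both clips lie over the glass. I'll check the seating numerically.

Run:
```python
from h import *
w=np.load('w5.npy'); c=cam('wrist',dict(ee_pos=w[:3],orientation=w[3:]))
M=want(26.55,28);B=np.c_[M[:,1],M[:,0],-M[:,2]];O=np.array([679.65,177.22,119.5])
im=cv2.imread('pics/w5.png').mean(2)
print(im[204,300:318].astype(int).tolist()); print(im[236,418:452].astype(int).tolist())
def onb(uv,z):
    e,d=ray(c,uv); e=B.T@(e-O); d=B.T@d; return (e+d*(z-e[2])/d[2]).round(1)
print('rear',onb((308.5,236),5),'rear L corner',onb((308.5,199),5),'bar left edge',onb((200+361/1.6,230),8),'bar/stop gap',onb((200+377/1.6,230),9))
for P in [(-110,0,5),(-10,0,5),(-5,0,10),(0,0,9),(0,0,0),(6,0,9),(-15.5,20,5),(-19,20,5)]: print(P,proj(c,O+B@np.array(P,float)).round(1))
```

```text
[35, 37, 37, 37, 37, 37, 52, 85, 125, 150, 159, 159, 159, 158, 159, 158, 159, 158]
[217, 217, 216, 212, 198, 166, 127, 116, 137, 161, 185, 206, 227, 234, 234, 227, 209, 181, 178, 216, 236, 241, 241, 241, 241, 241, 240, 234, 213, 177, 157, 153, 153, 152]
rear [-1.095e+02  1.000e-01  5.000e+00] rear L corner [-109.2   32.1    5. ] bar left edge [-9.3  5.9  8. ] bar/stop gap [-1.1  6.1  9. ]
(-110, 0, 5) [307.9 236.1]
(-10, 0, 5) [423.3 235.9]
(-5, 0, 10) [430.9 237.2]
(0, 0, 9) [436.3 236.9]
(0, 0, 0) [433.  234.5]
(6, 0, 9) [443.3 236.9]
(-15.5, 20, 5) [418.5 213.1]
(-19, 20, 5) [414.4 213.1]
```

```bash
python3 -c "
from workcell import ctrl
print(ctrl.close_job())"
```

```text
the job is handed in; nothing more can be done
None
```

The narrow slide is home on the right-hand stand: its bar sits against the stop within about 0.5 mm by the last camera check, and by that position both clips should be down behind the bar. I let go of it, the arm is clear, I went near none of the other objects, and the job was handed in at about 14.5 s.

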